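# Feel along the new rivets of an aileron

## Task

The six rivets along the aileron's hinge edge, between its outer end and the first cleco, have just been driven: check them by feel. Touch the first head, the one by the outer end, and run the fingertips lightly along the row towards the clecos in one stroke without lifting off, so that you touch every head in turn up to the sixth, then take the hand away. Do not press hard enough to dent the skin, and leave the clecos and the things lying around alone.

Things in the scene. Friction and masses are not known exactly. Their poses are not given: they have to be found in the camera images.
- aileron: aluminium aileron, 280 mm chord x 520 mm span, 50 mm deep at the hinge edge, its upper skin flat and level. Origin: top of the skin, at the corner of the hinge edge (long edge towards the robot) and the outer end (robot's left); x runs across the chord, the span along -y. On foam pads: skin 80 to 95 mm above the bench; sinks 1 mm per 1 N of touch (14 mm at most), springs back, does not shift sideways
- clecos: four copper spring clecos (temporary fasteners) fixed upright in the rivets' line, each 14 mm across, 45 mm high, 64 mm apart. Origin: on the skin at the axis of the first, 64 mm past the last rivet (an empty hole lies half-way); the others follow along the aileron's -y
- rivet1: first rivet of the spar row: fixed low domed head, 9.4 mm across, 1.7 mm high. Origin: centre of the head's base, on the skin; in the aileron's frame x = 25 mm, y = -32 mm (pitch 32 mm).
- rivet2: second rivet of the spar row: fixed low domed head, 9.4 mm across, 1.7 mm high. Origin: centre of the head's base, on the skin; in the aileron's frame x = 25 mm, y = -64 mm (pitch 32 mm).
- rivet3: third rivet of the spar row: fixed low domed head, 9.4 mm across, 1.7 mm high. Origin: centre of the head's base, on the skin; in the aileron's frame x = 25 mm, y = -96 mm (pitch 32 mm).
- rivet4: fourth rivet of the spar row: fixed low domed head, 9.4 mm across, 1.7 mm high. Origin: centre of the head's base, on the skin; in the aileron's frame x = 25 mm, y = -128 mm (pitch 32 mm).
- rivet5: fifth rivet of the spar row: fixed low domed head, 9.4 mm across, 1.7 mm high. Origin: centre of the head's base, on the skin; in the aileron's frame x = 25 mm, y = -160 mm (pitch 32 mm).
- rivet6: sixth and last rivet of the spar row: fixed low domed head, 9.4 mm across, 1.7 mm high. Origin: centre of the head's base, on the skin; in the aileron's frame x = 25 mm, y = -192 mm (pitch 32 mm).
- tape: roll of tape lying flat on the skin, 82 mm across, 24 mm high, loose; origin: centre of its underside
- bucking_bar: dark steel bucking bar, about 105 x 38 x 28 mm, loose on the bench mat; origin: on its underside
- pliers: cleco pliers with black grips, about 190 mm long, 18 mm high, loose on the bench mat; origin: on its underside
- rivet_dish: steel dish, 90 mm across, 30 mm high, loose on the bench mat; origin: centre of its underside

How it is judged:
On the way, in this order (a step that is already met when the one before it is completed fails the run):
1. the fingers touch the first head (contact force between the fingers and rivet1 above 0.3 N), for 0.05 s.
2. the fingers touch the second head (contact force between the fingers and rivet2 above 0.3 N), for 0.05 s.
3. the fingers touch the third head (contact force between the fingers and rivet3 above 0.3 N), for 0.05 s.
4. the fingers touch the fourth head (contact force between the fingers and rivet4 above 0.3 N), for 0.05 s.
5. the fingers touch the fifth head (contact force between the fingers and rivet5 above 0.3 N), for 0.05 s.
6. the fingers touch the sixth and last head (contact force between the fingers and rivet6 above 0.3 N), for 0.05 s.
At the end, for the whole second after the job is handed in: all six heads have been touched in turn in one stroke, the fingers are off the aileron, which has risen back to where it lay (within 2 mm), and the tape, bucking bar, pliers and dish lie where they were (within 12 mm) (distance of each of tape, bucking_bar, pliers, rivet_dish from where it was at the start of the episode below 0.012 m and distance of aileron from where it was at the start of the episode below 0.002 m).
It fails at once if pressed on the aileron with more than 20 N (contact force between any of the fingers, the arm and aileron above 20 N).
It fails at once if touched a cleco (contact force between any of the fingers, the arm and clecos above 0.5 N).
It fails at once if lifted off in mid-row: fingertips more than about 10 mm above the skin between the first head and the sixth (y of the grasp point in the frame of rivet1 between -0.146 and -0.014 m and x of the grasp point in the frame of rivet1 between -0.02 and 0.02 m and z of the grasp point in the frame of rivet1 between 0.03 and 0.055 m).
It fails at once if moved, pushed or lifted a thing lying around by more than 12 mm (distance of any of tape, bucking_bar, pliers, rivet_dish from where it was at the start of the episode above 0.012 m).
It also fails if it takes over 40 s, if anything falls off the work surface, if the arm or the gripper's body presses on something with over 40 N, if the wrist force passes 120 N, or if a joint passes its speed limit or range.

## Robot

A 7-joint arm with a two-finger parallel gripper is mounted at the origin on the work surface. World frame = base frame: x ahead of the robot, y to its left, z up, the work surface at z = 0. Lengths are in m, angles in rad, forces in N, time in s.
With the tool pointing down it reaches from about 0.425 to 0.925 m from the base axis. Payload 6.8 kg.
Tool frame: the origin (TCP) lies midway between the tips of the shut fingers; the grasp point (between the pads) lies 19 mm behind it; y points along the fingers, z is the direction in which the jaws open and shut, and the axes are right-handed (so a half turn about y gives the same grasp; the last joint's range is limited). The gripper opens to 85 mm and grips with 20 to 120 N. Pads are 22 mm wide; open, the fingers measure 114 mm over their backs; the gripper's body (76 mm by 85 mm) begins 54 mm behind the grasp point. The pads swing forward as they close: fully open they stand 13 mm farther back than shut.
Start: joints at [1.024, 0.477, 0.022, 1.555, -0.011, 1.109, -0.083], TCP at [0.287, -0.611, 0.231] pointing down, gripper open.
Joint ranges: [-2.96, 2.96], [-0.34, 2.1], [-1.41, 1.46], [0.24, 2.44], [-1.37, 4.51], [0.17, 1.92], [-2.96, 2.96]. Speed limits (rad/s): [2.39, 2.39, 3.14, 3.14, 3.14, 3.14, 3.14].

## Interface

Orientations are given as a unit quaternion [w, x, y, z].
In Python, from station import bot gives the robot as it stands. The module is installed in compiled form; this text tells all that it offers.
- The arm moves only by the shell command python3 -m crank 'ROWS' [FORCE]. ROWS is JSON, a list of rows, each an object with "linear": the shift along the tool's x, y, z in m, a list of three; "dr": the turn, a rotation vector about the tool's x, y, z in degrees, a list of three; "hand": the gripper command: -1 is shut, 1 is fully open, values between are in proportion. A call has 1 to 10 rows; each row is the pose to reach, as a shift and turn from the pose commanded when the call began, along the tool's axes at that moment; what a row does not reach only later rows make up. A row lasts 1/12 s, in which the tool goes at most 41.7 mm and 7.16 degrees, less where a joint would pass 70% of its speed; a pose out of reach is approached as far as the arm can. A call with a gripper value outside its range is refused whole. The fingers move at their own pace and stop on an object; FORCE is the grip in N (left out, the last holds). Time passes only in rows, so rows that repeat a pose let the fingers close. It gives the time, the measured TCP pose, the force and the opening at its end, in the units of the state.
- bot.get_obs(): the state, without advancing time (a new reading comes with each control period).
- bot.read_camera(name): name is "scene" or "top" or "wrist"; returns the picture (400x640x3 uint8, blue, green, red); there is no depth.
- bot.camera_params(name): a dict with "K" (3x3 intrinsics, pixels), "R" (3x3) and "t" (3): a world point X has camera coordinates R X + t; the wrist camera has in their place "hand_eye" (4x4, takes a point from camera to tool coordinates, whose origin is the TCP and whose axes are the tool frame's). Camera axes: x right, y down, z forward; pixel columns grow to the right and rows downward; lengths in m; the calibration is good to about 2 mm. A picture is of the moment at which its call begins: read the wrist's pose just before it. camera_params takes no time and is no camera call.
- bot.hand_in(): hands the job in, once; it reports no verdict.
Trained networks look in the newest picture that a camera, given by its name, has taken for a name from the list of things; names that differ only in an ending like _2 or _b are one class to them, and where a whole thing is asked for, a point or a joint stands for the part that bears it (a point fixed in the world has none). Each returns a list of dicts, best first, with "score" (0 to 1); they miss things now and then, are a little off and sometimes report something else, mostly with a low value. They report only what shows in the picture. A call takes as long as a camera call.
- bot.search_frame(camera, target): "extent" ([left, top, right, bottom] in pixels, round what is visible of it).
- bot.cut_out(camera, target): "pixels" (400x640 bool, what is visible of it) and "extent" ([left, top, right, bottom] in pixels, round what is visible of it).
- bot.place_of(camera, target): "xy" ([column, row] in pixels: a listed point, or the origin of a listed thing).
The state is a dict: "t": time; "q": joint angles; "joint_vel": joint speeds; "joint_torque": joint torques, N m; "eef_pos": TCP position; "tool_rot": TCP orientation; "contact_force": force on the tool from outside, world axes, zero at the start; "torque": the same for the moment, N m; "gripper_width": opening from 0.0 (shut) to 1.0 (fully open).
Only numpy, scipy, OpenCV 4.12 (cv2) and the standard library are available. Lean on these libraries where they do the work, as an engineer would, in place of code of your own. Each camera call takes 0.05 s, during which the arm holds its last target. There are 200 camera calls.

## Working session

There is one attempt and no reset: what is moved stays moved. The work goes in short steps, Python scripts to look and compute and a shell command to move; the robot and the scene stay as the last step left them, time stands still between calls to the robot, and variables do not carry over. Pictures are saved under pics/ and viewed, about 8 in all and at most 12, crops included, and the job is handed in when it is done.

```bash
mkdir -p pics; cat > h.py <<'E'
import numpy as np, cv2
from scipy.spatial.transform import Rotation as R
from station import bot
def rot(o): w,x,y,z=o["tool_rot"]; return R.from_quat([x,y,z,w]).as_matrix()
def ray(cam,uv,o=None):
    p=bot.camera_params(cam); d=np.linalg.inv(np.array(p["K"]))@[uv[0],uv[1],1]
    if cam=="wrist":
        H=np.array(p["hand_eye"]); T=rot(o); return T@H[:3,3]+o["eef_pos"], T@H[:3,:3]@d
    Rm=np.array(p["R"]); return -Rm.T@np.array(p["t"]), Rm.T@d
def proj(cam,X,o=None):
    p=bot.camera_params(cam)
    if cam=="wrist":
        H=np.array(p["hand_eye"]); c=H[:3,:3].T@(rot(o).T@(np.array(X)-o["eef_pos"])-H[:3,3])
    else: c=np.array(p["R"])@X+np.array(p["t"])
    u=np.array(p["K"])@c; return u[:2]/u[2]
def atz(cam,uv,z,o=None):
    c,d=ray(cam,uv,o); return c+d*(z-c[2])/d[2]
E
python3 - <<'E'
from h import *
np.set_printoptions(precision=4,suppress=True)
o=bot.get_obs(); print(o["t"],o["eef_pos"],o["contact_force"],o["gripper_width"]);print(rot(o))
for c in ["scene","top"]:
    im=bot.read_camera(c); cv2.imwrite(f"pics/{c}0.png",im)
    print(c,"cam at",ray(c,(320,200))[0])
    for n in ["aileron","clecos","rivet1","rivet6","tape","bucking_bar","pliers","rivet_dish"]:
        r=bot.place_of(c,n)[:6]
        for k in r: print(n,round(k["score"],2),np.array(k["xy"]),atz(c,k["xy"],.0875 if n[0] in "acrt" and n!="rivet_dish" else 0))
E
```

```text
0.0 [ 0.2865 -0.6105  0.2303] [-0.2306  0.0695 -0.4145] 0.9988158322354473
[[-0.9053 -0.0009  0.4248]
 [-0.4248  0.0017 -0.9053]
 [ 0.0001 -1.     -0.0019]]
scene cam at [ 1.3626 -0.2991  0.8764]
aileron 0.57 [297.5 190.5] [0.5206 0.0852 0.0875]
clecos 0.78 [196.6 218.9] [ 0.4919 -0.1565  0.0875]
clecos 0.15 [300.  191.4] [0.5266 0.0888 0.0875]
rivet1 0.43 [370.4 160.7] [0.5116 0.2992 0.0875]
rivet1 0.38 [227.4 216.1] [ 0.5188 -0.0928  0.0875]
rivet6 0.43 [370.4 160.7] [0.5116 0.2992 0.0875]
rivet6 0.38 [227.4 216.1] [ 0.5188 -0.0928  0.0875]
bucking_bar 0.94 [369.1 161.9] [0.42   0.3594 0.    ]
pliers 0.69 [409.3 177.5] [0.5343 0.4148 0.    ]
rivet_dish 0.73 [433.  211.3] [ 0.6735  0.3852 -0.    ]
top cam at [0.4109 0.1098 0.9623]
aileron 0.97 [337.7 233.9] [0.5264 0.0821 0.0875]
aileron 0.31 [379.5 243.3] [ 0.5227 -0.0122  0.0875]
clecos 0.87 [449.9 267. ] [ 0.4996 -0.1713  0.0875]
rivet1 0.59 [364.6 233. ] [0.5392 0.0237 0.0875]
rivet1 0.52 [348.9 226.5] [0.5472 0.0604 0.0875]
rivet1 0.41 [391.3 241.8] [ 0.5307 -0.0374  0.0875]
rivet1 0.39 [417.1 253.4] [ 0.5158 -0.0969  0.0875]
rivet1 0.36 [406.6 250.8] [ 0.5172 -0.0734  0.0875]
rivet6 0.59 [364.6 233. ] [0.5392 0.0237 0.0875]
rivet6 0.52 [348.9 226.5] [0.5472 0.0604 0.0875]
rivet6 0.41 [391.3 241.8] [ 0.5307 -0.0374  0.0875]
rivet6 0.39 [417.1 253.4] [ 0.5158 -0.0969  0.0875]
rivet6 0.36 [406.6 250.8] [ 0.5172 -0.0734  0.0875]
tape 0.76 [428.  196.1] [ 0.6484 -0.1044  0.0875]
tape 0.55 [451.5 266.1] [ 0.5021 -0.1745  0.0875]
tape 0.48 [332.6 235.4] [0.521  0.0927 0.0875]
bucking_bar 0.67 [215.4 264.3] [0.4124 0.3551 0.    ]
bucking_bar 0.46 [231.1 158.3] [0.6783 0.3784 0.    ]
pliers 0.85 [208.7 211.2] [0.5352 0.4017 0.    ]
rivet_dish 0.9 [230.7 158.1] [0.6786 0.3796 0.    ]
```

```bash
python3 - <<'E'
from h import *
im=cv2.imread("pics/top0.png"); cv2.imwrite("pics/top0c.png",cv2.resize(im[120:320,190:510],(800,500),interpolation=cv2.INTER_CUBIC))
E
```

```text
(no output)
```

View pics/scene0.png

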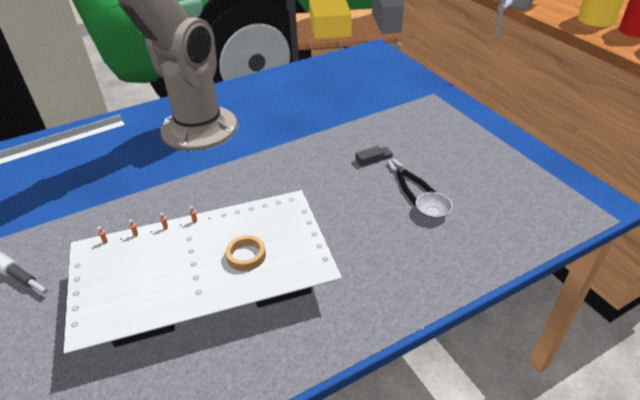

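View pics/top0c.png

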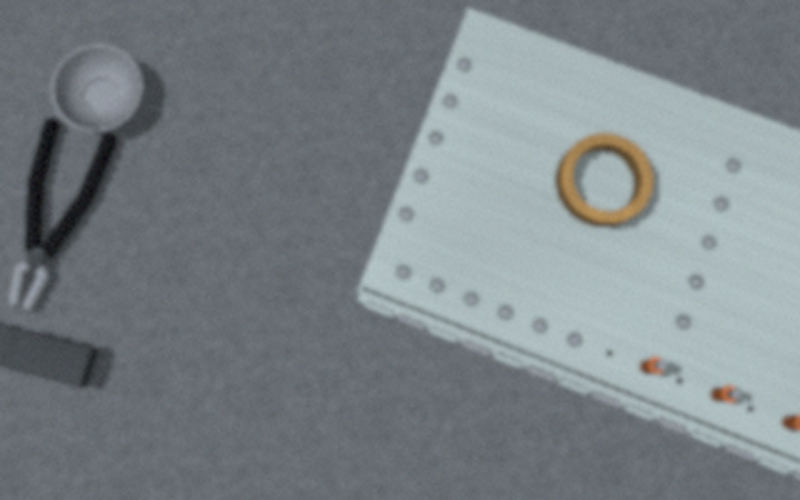

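Scene view: white aileron at the centre left, four clecos at (100–195, 215–235), tape on the skin at (245,252), and bar, pliers and dish off to the right. In the top crop the six rivets run from (403,271) to (574,340), the empty hole is at (610,352) and the first cleco's foot is at about (678,380). Next I work out the row line and the move to hover over it.

```bash
cat > plan.py <<'E'
from h import *
def plan(tcp,u,tilt=0,o=None):
    """tool x along row direction u, y down, tilted so that the leading edge (+x) is raised; prints linear, dr"""
    o=o or bot.get_obs(); T=rot(o); x=np.array([u[0],u[1],0])/np.hypot(*u[:2]); y=np.array([0,0,-1.]); G=np.c_[x,y,np.cross(x,y)]
    G=G@R.from_rotvec([0,0,-np.radians(tilt)]).as_matrix()
    print("linear",np.round(T.T@(np.array(tcp)-o["eef_pos"]),4),"dr",np.round(np.degrees(R.from_matrix(T.T@G).as_rotvec()),2))
    return G
E
python3 - <<'E'
from plan import *
np.set_printoptions(precision=4,suppress=True)
P=[np.array([190+c/2.5,120+r/2.5]) for c,r in [(403,271),(437,285),(471,298),(505,312),(540,325),(574,340)]]
for z in (.08,.0875,.095):
    W=np.array([atz("top",p,z) for p in P]); print(z,W[0],W[-1],np.linalg.norm(W[-1]-W[0]))
W=np.array([atz("top",p,.0875) for p in P]); u=(W[-1]-W[0])[:2]; u/=np.linalg.norm(u); print(u)
m=W.mean(0)
print(np.array(bot.camera_params("wrist")["hand_eye"]))
plan([m[0],m[1],.26],u)
E
```

```text
0.08 [0.5451 0.0542 0.08  ] [ 0.512  -0.1049  0.08  ] 0.16248598564216976
0.0875 [0.5439 0.0547 0.0875] [ 0.5112 -0.103   0.0875] 0.16110473085369054
0.095 [0.5428 0.0552 0.095 ] [ 0.5103 -0.1012  0.095 ] 0.1597234760652113
[-0.2034 -0.9791]
[[ 0.0006  0.9523  0.3053 -0.0791]
 [ 0.0012 -0.3053  0.9523 -0.1422]
 [ 1.     -0.0002 -0.0013 -0.0001]
 [ 0.      0.      0.      1.    ]]
linear [-0.4674 -0.0287 -0.4288] dr [ -0.01 -53.12  -0.  ]
```

```bash
python3 -m crank '[{"linear":[-0.03,-0.02,-0.028],"dr":[0,0,0],"hand":-1},{"linear":[-0.06,-0.029,-0.055],"dr":[0,-6,0],"hand":-1},{"linear":[-0.088,-0.029,-0.081],"dr":[0,-12,0],"hand":-1},{"linear":[-0.116,-0.029,-0.107],"dr":[0,-18,0],"hand":-1},{"linear":[-0.144,-0.029,-0.133],"dr":[0,-24,0],"hand":-1},{"linear":[-0.172,-0.029,-0.159],"dr":[0,-30,0],"hand":-1},{"linear":[-0.2,-0.029,-0.185],"dr":[0,-36,0],"hand":-1},{"linear":[-0.228,-0.029,-0.21],"dr":[0,-42,0],"hand":-1},{"linear":[-0.256,-0.029,-0.235],"dr":[0,-48,0],"hand":-1},{"linear":[-0.284,-0.029,-0.26],"dr":[0,-53,0],"hand":-1}]'
python3 - <<'E'
from plan import *
plan([.53,-.01,.26],[-.2034,-.9791])
E
```

```text
t: 1.73
eef_pos: [0.4338, -0.2534, 0.2607]
tool_rot: [-0.447, 0.447, -0.548, 0.548]
contact_force: [1.0, 0.1, -0.2]
gripper_width: 0.002
linear [-0.2578  0.0006  0.0454] dr [-0.05  0.16  0.03]
```

```bash
python3 -m crank '[{"linear":[-0.032,0,0.006],"dr":[0,0,0],"hand":-1},{"linear":[-0.065,0,0.012],"dr":[0,0,0],"hand":-1},{"linear":[-0.098,0,0.018],"dr":[0,0,0],"hand":-1},{"linear":[-0.131,0,0.024],"dr":[0,0,0],"hand":-1},{"linear":[-0.164,0,0.03],"dr":[0,0,0],"hand":-1},{"linear":[-0.197,0,0.036],"dr":[0,0,0],"hand":-1},{"linear":[-0.23,0,0.042],"dr":[0,0,0],"hand":-1},{"linear":[-0.258,0,0.045],"dr":[0,0,0],"hand":-1},{"linear":[-0.258,0,0.045],"dr":[0,0,0],"hand":-1},{"linear":[-0.258,0,0.045],"dr":[0,0,0],"hand":-1}]'
python3 - <<'E'
from plan import *
np.set_printoptions(precision=4,suppress=True)
o=bot.get_obs(); print(o["eef_pos"],o["t"],o["contact_force"])
im=bot.read_camera("wrist"); cv2.imwrite("pics/w1.png",im)
for n in ["rivet1","clecos"]:
  for k in bot.place_of("wrist",n)[:12]: print(n,round(k["score"],2),np.array(k["xy"]),atz("wrist",k["xy"],.0875,o))
E
```

```text
t: 2.57
eef_pos: [0.5307, -0.0099, 0.2604]
tool_rot: [0.447, -0.447, 0.548, -0.548]
contact_force: [-0.3, -0.7, -0.6]
gripper_width: 0.005
[ 0.5307 -0.0099  0.2604] 2.5667 [-0.3035 -0.7152 -0.6062]
rivet1 0.67 [316.2 143.2] [0.537  0.0235 0.0875]
rivet1 0.57 [316.6 108. ] [0.5438 0.0544 0.0875]
rivet1 0.57 [318.  236.8] [ 0.5195 -0.0698  0.0875]
rivet1 0.42 [318.7 211.5] [ 0.5257 -0.0432  0.0875]
```

View pics/w1.png

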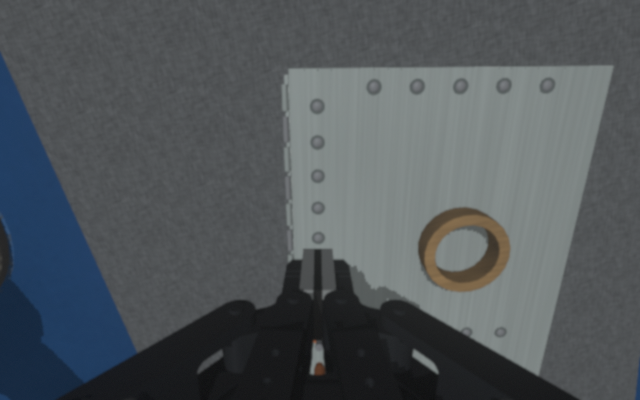

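The wrist view shows rivets 1–5 in column 317–318, at rows 106, 142, 176, 208 and 238. The row lines up with the tool, and the shut fingertips are at (318,250). I'll refine with a local blob fit and solve for the skin height from the 32 mm pitch.

```bash
python3 - <<'E'
from plan import *
from scipy.optimize import least_squares
np.set_printoptions(precision=4,suppress=True)
o=bot.get_obs(); g=cv2.cvtColor(cv2.imread("pics/w1.png"),6).astype(float)
C=[]
for c,r in [(317,106),(317,142),(317,176),(318,208),(318,237)]:
    s=g[r-12:r+13,c-14:c+15] if r<230 else g[r-10:r+9,c-14:c+15]; w=np.clip(np.median(s)-12-s,0,None)
    yy,xx=np.mgrid[:s.shape[0],:s.shape[1]]; C.append([c-14+(w*xx).sum()/w.sum(), (r-12 if r<230 else r-10)+(w*yy).sum()/w.sum()])
C=np.array(C); print(C)
T=[np.array([190+c/2.5,120+r/2.5]) for c,r in [(403,271),(437,285),(471,298),(505,312),(540,325),(574,340)]]
def pts(p): return [np.array([p[0]+.032*i*np.cos(p[2]),p[1]+.032*i*np.sin(p[2]),p[3]]) for i in range(6)]
def fw(p): return np.concatenate([proj("wrist",X,o)-c for X,c in zip(pts(p),C)])
def ft(p): return np.concatenate([proj("top",X)-c for X,c in zip(pts(p),T)])
for n,f in [("wrist",fw),("top",ft),("both",lambda p:np.r_[fw(p),ft(p)])]:
    s=least_squares(f,[.544,.054,-1.77,.088]); print(n,s.x,np.sqrt(np.mean(s.fun**2)),"cov z",np.sqrt(np.linalg.inv(s.jac.T@s.jac)[3,3])*.4)
p=s.x;u=[np.cos(p[2]),np.sin(p[2])]; print("u",u, pts(p)[0],pts(p)[5])
E
```

```text
[[317.0801 106.3472]
 [317.376  142.3933]
 [317.6202 176.0177]
 [317.8424 207.8503]
 [318.1518 237.7423]]
wrist [ 0.5443  0.052  -1.7725  0.0899] 0.035659886220974206 cov z 0.0012064756364437582
top [ 0.543   0.055  -1.7724  0.0932] 0.12404060294184095 cov z 0.005638081621255301
both [ 0.5443  0.0524 -1.7741  0.0901] 0.5712209124058794 cov z 0.0010319860928044017
u [np.float64(-0.20193521506052828), np.float64(-0.9793988814157684)] [0.5443 0.0524 0.0901] [ 0.512  -0.1043  0.0901]
```

```bash
python3 - <<'E'
from plan import *
u=[np.cos(-1.7727),np.sin(-1.7727)]
plan([.5444+.003*u[0],.0523+.003*u[1],.112],u,8)
E
```

```text
linear [-0.0644  0.1482  0.0003] dr [ 0.04 -0.41 -7.95]
```

```bash
python3 -m crank '[{"linear":[-0.03,0.01,0],"dr":[0,-0.4,-4],"hand":-1},{"linear":[-0.06,0.03,0],"dr":[0,-0.4,-8],"hand":-1},{"linear":[-0.0645,0.055,0.0003],"dr":[0,-0.4,-8],"hand":-1},{"linear":[-0.0645,0.08,0.0003],"dr":[0,-0.4,-8],"hand":-1},{"linear":[-0.0645,0.105,0.0003],"dr":[0,-0.4,-8],"hand":-1},{"linear":[-0.0645,0.125,0.0003],"dr":[0,-0.4,-8],"hand":-1},{"linear":[-0.0645,0.138,0.0003],"dr":[0,-0.4,-8],"hand":-1},{"linear":[-0.0645,0.148,0.0003],"dr":[0,-0.4,-8],"hand":-1},{"linear":[-0.0645,0.148,0.0003],"dr":[0,-0.4,-8],"hand":-1},{"linear":[-0.0645,0.148,0.0003],"dr":[0,-0.4,-8],"hand":-1}]'
python3 - <<'E'
from plan import *
u=[np.cos(-1.7727),np.sin(-1.7727)]
o=bot.get_obs(); print(rot(o)[2].round(3))
plan([.5444+.003*u[0],.0523+.003*u[1],.096],u,8)
im=bot.read_camera("wrist"); cv2.imwrite("pics/w2.png",im)
for k in bot.place_of("wrist","rivet1")[:7]: print(round(k["score"],2),np.round(k["xy"],1),atz("wrist",k["xy"],.09,o).round(4))
E
```

```text
t: 3.55
eef_pos: [0.5443, 0.0507, 0.1127]
tool_rot: [-0.408, 0.485, -0.515, 0.577]
contact_force: [0.6, 0.3, -0.7]
gripper_width: -0.003
[ 0.139 -0.99  -0.   ]
linear [-0.0009  0.0167 -0.0002] dr [0.01 0.06 0.01]
0.74 [312.  231.6] [0.5432 0.0572 0.09  ]
0.53 [315.2 360.2] [ 0.525  -0.0386  0.09  ]
```

View pics/w2.png

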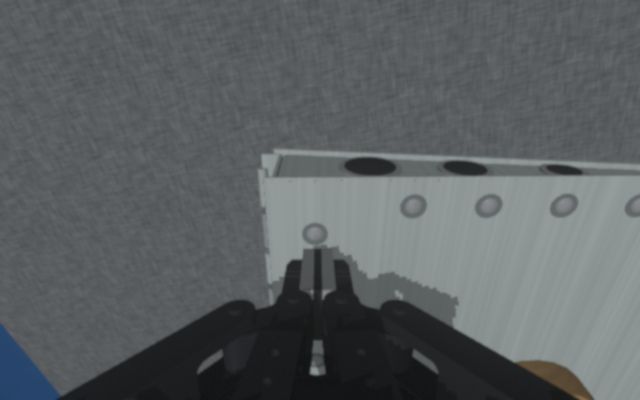

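The wrist view from close up shows rivet 1 at (315,233), just beyond the fingertips at (318,250), with the tape well to the right. I'll triangulate it from both wrist pictures.

```bash
python3 - <<'E'
from plan import *
from scipy.optimize import least_squares
np.set_printoptions(precision=4,suppress=True)
o2=bot.get_obs()
g=cv2.cvtColor(cv2.imread("pics/w2.png"),6); m=(cv2.medianBlur(g,3)<135).astype(np.uint8)
s=g[216:250,295:336]; print(s[4::4,::4])
n,l,st,ct=cv2.connectedComponentsWithStats((s[:31]<np.median(s)-12).astype(np.uint8)); print(st,ct+[295,216])
c2=np.array([314.8,233])
o1=dict(o2); o1["eef_pos"]=[.5307,-.0099,.2604]; q=np.array([0.447,-0.447,0.548,-0.548]); o1["tool_rot"]=q/np.linalg.norm(q)
C=np.array([[317.08,106.35],[317.38,142.39],[317.62,176.02],[317.84,207.85],[318.15,237.74]])
def pts(p): return [np.array([p[0]+.032*i*np.cos(p[2]),p[1]+.032*i*np.sin(p[2]),p[3]]) for i in range(6)]
f=lambda p:np.r_[np.concatenate([proj("wrist",X,o1)-c for X,c in zip(pts(p),C)]),proj("wrist",pts(p)[0],o2)-c2]
s=least_squares(f,[.544,.054,-1.77,.088]); print(s.x,s.fun)
for z in (.08,.085,.09,.095): print(z,atz("wrist",c2,z,o2),atz("wrist",C[0],z,o1))
print(proj("wrist",o2["eef_pos"],o2))
E
```

```text
[[148 152 149 151 153 148 148 145 148 149 146]
 [148 152 148 137 110 104 112 138 148 148 146]
 [148 152 131 104 127 134 116 103 143 149 146]
 [148 152 109 120 136 133 125 106 124 148 146]
 [147 152 111 114 133 127 120 103 125 148 146]
 [147 153 139 103 109 108 102 104 145 148 145]
 [148 151 147 145 125 110 118 125 143 146 144]
 [147 151 132 125 125  82  81  89  97  97  98]]
[[  0   0  41  31 812]
 [  7   7  26  24 455]
 [ 37  30   4   1   4]] [[314.8091 228.8732]
 [315.178  234.6637]
 [333.5    246.    ]]
[ 0.5447  0.0556 -1.7693  0.0892] [ 0.3708  0.164   0.2205 -0.0457  0.1211 -0.0186  0.0334 -0.173  -0.1518
 -0.1988 -0.3534  0.1408]
0.08 [0.5437 0.0501 0.08  ] [0.5443 0.0554 0.08  ]
0.085 [0.5444 0.0531 0.085 ] [0.5444 0.0556 0.085 ]
0.09 [0.545  0.0561 0.09  ] [0.5444 0.0558 0.09  ]
0.095 [0.5457 0.059  0.095 ] [0.5445 0.056  0.095 ]
[316.5146 267.5347]
```

```bash
python3 - <<'E'
from plan import *
for i in range(3):
    o=bot.get_obs(); print(o["t"],np.round(o["eef_pos"],4),np.round(o["tool_rot"],4),np.round(o["contact_force"],2))
    bot.read_camera("wrist")
E
```

```text
3.65 [0.545  0.0512 0.1135] [-0.4087  0.484  -0.5148  0.5777] [-0.16  0.53  0.18]
3.7 [0.545  0.0513 0.1136] [-0.4088  0.4839 -0.5147  0.5777] [ 0.25  0.18 -0.68]
3.75 [0.5449 0.0514 0.1135] [-0.4088  0.484  -0.5147  0.5777] [-0.19  0.72 -0.68]
```

```bash
python3 -m crank '[{"linear":[-0.0055,0.004,0],"dr":[0,0,0],"hand":-1},{"linear":[-0.0065,0.01,0],"dr":[0,0,0],"hand":-1},{"linear":[-0.0073,0.016,0],"dr":[0,0,0],"hand":-1},{"linear":[-0.0073,0.016,0],"dr":[0,0,0],"hand":-1},{"linear":[-0.0073,0.016,0],"dr":[0,0,0],"hand":-1}]'
python3 -m crank '[{"linear":[-0.0002,0.0015,0],"dr":[0,0,0],"hand":-1},{"linear":[-0.0004,0.003,0],"dr":[0,0,0],"hand":-1},{"linear":[-0.0004,0.003,0],"dr":[0,0,0],"hand":-1}]'
python3 -m crank '[{"linear":[-0.0002,0.0015,0],"dr":[0,0,0],"hand":-1},{"linear":[-0.0004,0.003,0],"dr":[0,0,0],"hand":-1},{"linear":[-0.0004,0.003,0],"dr":[0,0,0],"hand":-1}]'
```

```text
t: 4.22
eef_pos: [0.5445, 0.0561, 0.0947]
tool_rot: [-0.408, 0.485, -0.515, 0.577]
contact_force: [0.3, 0.3, 0.3]
gripper_width: -0.002
t: 4.47
eef_pos: [0.545, 0.0561, 0.0923]
tool_rot: [-0.408, 0.485, -0.515, 0.577]
contact_force: [-0.3, -0.2, 0.1]
gripper_width: -0.003
t: 4.72
eef_pos: [0.5451, 0.056, 0.0894]
tool_rot: [-0.408, 0.485, -0.515, 0.577]
contact_force: [-0.6, -0.4, 2.8]
gripper_width: 0.001
```

Contact at TCP z 0.0894 with about 2.8 N puts the skin at about 0.0905, which agrees with vision. Now I slide onto the first head and watch for the force to rise.

```bash
for i in 1 2 3; do python3 -m crank '[{"linear":[0.0025,0.00035,0],"dr":[0,0,0],"hand":-1},{"linear":[0.005,0.0007,0],"dr":[0,0,0],"hand":-1}]' | sed -n '2p;4p'; done
```

```text
eef_pos: [0.5447, 0.0523, 0.0898]
contact_force: [1.1, 3.2, 3.1]
eef_pos: [0.5435, 0.0466, 0.0898]
contact_force: [0.5, 0.3, 2.6]
eef_pos: [0.5419, 0.0407, 0.0894]
contact_force: [0.9, 1.7, 2.9]
```

The force rise isn't clear against the noise, so I'll average several readings per short step while staying in contact.

```bash
cat > avg.py <<'E'
from h import *
F=[];P=[]
for i in range(4):
    bot.read_camera("top"); o=bot.get_obs(); F.append(o["contact_force"]); P.append(o["eef_pos"])
print(round(o["t"],2),np.mean(P,0).round(4),np.mean(F,0).round(2))
E
python3 avg.py
python3 -m crank '[{"linear":[0.003,0.0004,0],"dr":[0,0,0],"hand":-1}]' >/dev/null; python3 avg.py
python3 -m crank '[{"linear":[-0.006,-0.0008,0],"dr":[0,0,0],"hand":-1}]' >/dev/null; python3 avg.py
python3 -m crank '[{"linear":[-0.003,-0.0004,0],"dr":[0,0,0],"hand":-1}]' >/dev/null; python3 avg.py
python3 -m crank '[{"linear":[-0.003,-0.0004,0],"dr":[0,0,0],"hand":-1}]' >/dev/null; python3 avg.py
python3 -m crank '[{"linear":[-0.003,-0.0004,0],"dr":[0,0,0],"hand":-1}]' >/dev/null; python3 avg.py
python3 - <<'E'
from h import *
im=bot.read_camera("wrist"); cv2.imwrite("pics/w3.png",cv2.resize(im[180:330,220:420],(800,600),interpolation=cv2.INTER_CUBIC))
E
```

```text
5.42 [0.5418 0.0402 0.0893] [ 0.19 -0.15  2.82]
5.7 [0.5413 0.038  0.0894] [0.67 0.22 2.64]
5.98 [0.5424 0.0438 0.0893] [-0.42 -2.76  3.42]
6.27 [0.543  0.0469 0.0893] [-0.56 -4.32  4.05]
6.55 [0.5442 0.0514 0.0895] [-0.3  -0.74  3.49]
6.83 [0.5446 0.054  0.0894] [ 0.61 -0.41  3.2 ]
```

View pics/w3.png

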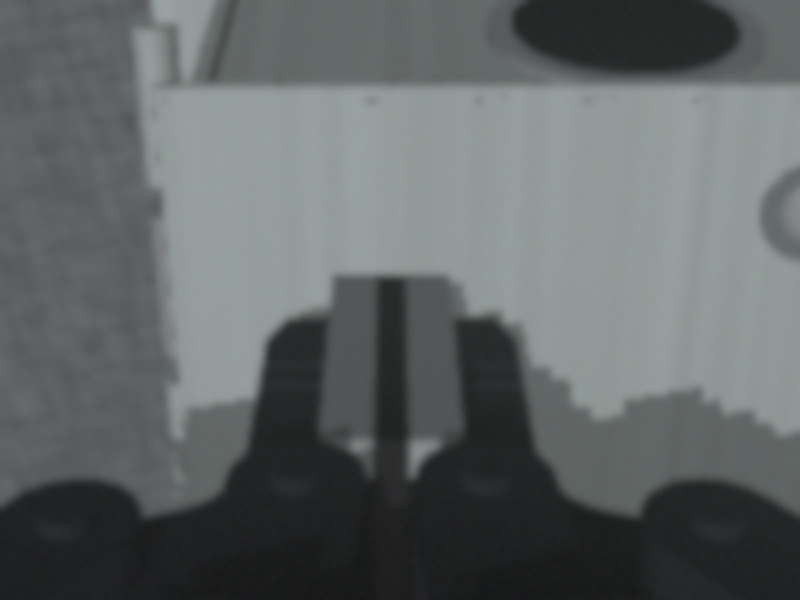

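The picture shows the shut fingertips on the bare skin just inside the outer end, with the head hidden under the fingers. Averaged vertical force rises from about 2.8 to 4.05 N, with the sideways force rising too, around TCP y ≈ 0.047. So rivet 1 is at y ≈ 0.056, felt by the trailing edge as planned. Now the continuous stroke at 3 mm per row.

```bash
for i in 1 2 3; do python3 -m crank '[{"linear":[0.003,0.0004,0],"dr":[0,0,0],"hand":-1},{"linear":[0.006,0.0008,0],"dr":[0,0,0],"hand":-1},{"linear":[0.009,0.0013,0],"dr":[0,0,0],"hand":-1},{"linear":[0.012,0.0017,0],"dr":[0,0,0],"hand":-1},{"linear":[0.015,0.0021,0],"dr":[0,0,0],"hand":-1},{"linear":[0.018,0.0025,0],"dr":[0,0,0],"hand":-1},{"linear":[0.021,0.0029,0],"dr":[0,0,0],"hand":-1},{"linear":[0.024,0.0034,0],"dr":[0,0,0],"hand":-1},{"linear":[0.027,0.0038,0],"dr":[0,0,0],"hand":-1},{"linear":[0.030,0.0042,0],"dr":[0,0,0],"hand":-1}]' | sed -n '1,2p;4p'; done
```

```text
t: 7.72
eef_pos: [0.5384, 0.0234, 0.0894]
contact_force: [0.6, 2.8, 3.1]
t: 8.55
eef_pos: [0.5323, -0.0064, 0.0893]
contact_force: [0.8, 3.4, 2.0]
t: 9.38
eef_pos: [0.5262, -0.0362, 0.0893]
contact_force: [0.8, 2.9, 3.3]
```

```bash
for i in 1 2 3; do python3 -m crank '[{"linear":[0.003,0.0004,0],"dr":[0,0,0],"hand":-1},{"linear":[0.006,0.0008,0],"dr":[0,0,0],"hand":-1},{"linear":[0.009,0.0013,0],"dr":[0,0,0],"hand":-1},{"linear":[0.012,0.0017,0],"dr":[0,0,0],"hand":-1},{"linear":[0.015,0.0021,0],"dr":[0,0,0],"hand":-1},{"linear":[0.018,0.0025,0],"dr":[0,0,0],"hand":-1},{"linear":[0.021,0.0029,0],"dr":[0,0,0],"hand":-1},{"linear":[0.024,0.0034,0],"dr":[0,0,0],"hand":-1},{"linear":[0.027,0.0038,0],"dr":[0,0,0],"hand":-1},{"linear":[0.030,0.0042,0],"dr":[0,0,0],"hand":-1}]' | sed -n '1,2p;4p'; done
python3 - <<'E'
from h import *
o=bot.get_obs(); im=bot.read_camera("wrist"); cv2.imwrite("pics/w4.png",im)
E
```

```text
t: 10.22
eef_pos: [0.5202, -0.066, 0.0893]
contact_force: [0.2, 2.5, 1.9]
t: 11.05
eef_pos: [0.5141, -0.0956, 0.0893]
contact_force: [1.0, 2.3, 2.7]
t: 11.88
eef_pos: [0.5081, -0.1253, 0.0894]
contact_force: [0.7, 2.4, 1.6]
```

View pics/w4.png

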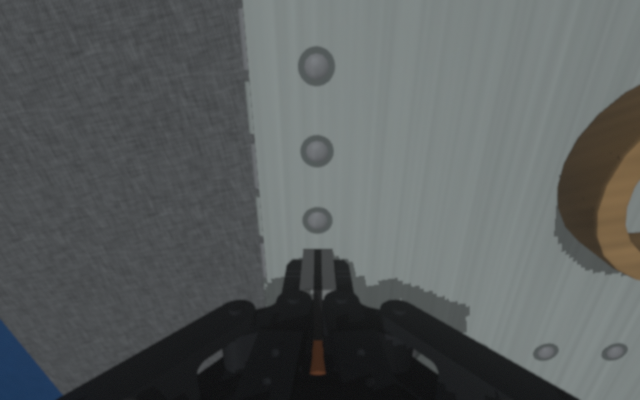

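Three heads show behind the fingers, at (317,66), (317,151) and (317,219). I'll check which ones they are before lifting.

```bash
python3 - <<'E'
from h import *
o=bot.get_obs()
for uv in [(317,66),(317,151),(317,219)]:
    print(uv,[ (z,atz("wrist",uv,z,o).round(4)[:2].tolist()) for z in (.086,.088,.09)])
for i in (3,4,5,6): print(i,proj("wrist",[.5445-.2019*.032*(i-1),.0556-.9794*.032*(i-1),.088],o).round(0))
E
```

```text
(317, 66) [(0.086, [0.5259, -0.0392]), (0.088, [0.526, -0.0391]), (0.09, [0.526, -0.0389])]
(317, 151) [(0.086, [0.5194, -0.071]), (0.088, [0.5196, -0.0704]), (0.09, [0.5197, -0.0698])]
(317, 219) [(0.086, [0.5131, -0.1022]), (0.088, [0.5133, -0.1011]), (0.09, [0.5135, -0.1])]
3 [314. -43.]
4 [314.  65.]
5 [314. 150.]
6 [315. 219.]
```

The nearest head is rivet 6, at y = −0.101, and it is already behind the trailing edge at about −0.114. Lifting straight up now.

```bash
python3 -m crank '[{"linear":[0.0014,-0.01,0],"dr":[0,0,0],"hand":-1},{"linear":[0.0035,-0.025,0],"dr":[0,0,0],"hand":-1},{"linear":[0.0063,-0.045,0],"dr":[0,0,0],"hand":-1},{"linear":[0.0091,-0.065,0],"dr":[0,0,0],"hand":-1},{"linear":[0.0119,-0.085,0],"dr":[0,0,0],"hand":-1},{"linear":[0.0147,-0.105,0],"dr":[0,0,0],"hand":-1},{"linear":[0.0175,-0.125,0],"dr":[0,0,0],"hand":-1},{"linear":[0.0196,-0.14,0],"dr":[0,0,0],"hand":-1},{"linear":[0.0196,-0.14,0],"dr":[0,0,0],"hand":-1},{"linear":[0.0196,-0.14,0],"dr":[0,0,0],"hand":-1}]'
python3 - <<'E'
from h import *
bot.read_camera("top"); 
for n in ["tape","bucking_bar","pliers","rivet_dish"]: print(n,np.round(bot.place_of("top",n)[0]["xy"],1))
bot.hand_in()
E
```

```text
t: 12.77
eef_pos: [0.5084, -0.1253, 0.2315]
tool_rot: [-0.408, 0.484, -0.515, 0.578]
contact_force: [-0.2, -0.1, -0.9]
gripper_width: -0.002
tape [426.9 191.5]
bucking_bar [214.3 263.1]
pliers [208.1 213.5]
rivet_dish [229.5 157.9]
the job is handed in; nothing more can be done
```

I ran the shut fingertips along the row in one pass, staying on the skin from before rivet 1 to past rivet 6. I then lifted straight up to z = 0.23 m and handed in at about 13 s of the 40 s. No verdict is reported, so whether all six touches counted is my reading of the checks below.

- **Force:** the upward force read 1.6–4.1 N, well under the 20 N limit. It is back to about zero (sensor noise) after the lift.
- **Rivet 1:** I went back and forth over it once before the long run, because the first force readings were unclear. The averaged force then showed the bump clearly, from 2.8 to 4.05 N.
- **Rivets 2–6:** I read the force only every 30 mm during the long run, so their bumps were not seen one by one. The fingers stayed on the row line to within about 1 mm and at constant depth.
- **Rivet 6:** before lifting, the wrist picture showed it at y = −0.101 m, behind the trailing edge of the fingers at about −0.114 m.
- **Clecos:** by calculation the fingers stopped about 20 mm short of the first one.
- **Loose things:** in the top camera the bar, pliers and dish are within 1–2.5 pixels of where they started. The tape reads 4.7 pixels off, about 10 mm, close to the 12 mm limit. The fingers never came near it, so I take that as detection error, but I did not check it with another picture.
- **Aileron height:** I did not measure that it had risen back after the lift.

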